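Crank the tube feeder on by one row

TASK

Move the hand-cranked tube feeder on by one row: push its hand wheel round by the upright handle through exactly one full turn, clockwise as seen from above, so that the handle comes back to where it stood at the start. Push the handle gently with the fingertips or the outside of the fingers, do not grip it, leave everything else on the bench as it stands, and finish clear of the wheel.

Things in the scene. Friction and masses are not known exactly. Their poses are not given: they have to be found in the camera images.
- wheel (a joint): angle of the hand wheel in rad; grows as it turns clockwise seen from above; one full turn adds 6.28. It starts between -1.5 and 1.5 and has end stops at -2.5 and 10.5. The wheel turns stiffly (2 to 3 N at the handle) and stays where it is left; each turn moves the carriage with the microtube rack 12 mm away from the wheel
- wheel_axis (a point): the centre of the horizontal hand wheel, on its upright axis in the middle plane of its rim, 118 mm above the bench. Aluminium wheel with three spokes, 132 mm over the rim, rim bar 12 mm thick, rim top 6 mm above this point, hub top 8 mm above it (a small nut to 10 mm)
- handle_mid (a point): the middle of the upright black handle on the wheel's rim, 60 mm from the wheel axis, at the end of one spoke: a round grip 18 mm in diameter and 50 mm high that spins freely on its pin; its top is 25 mm above this point, its foot 25 mm below it, near the top of the rim (19 mm below this point)
- tube_a: self-standing tube with screw cap, 33 mm in diameter and 112 mm high, loose bystander in front of the feeder; origin at the centre of its underside
- tube_b: self-standing tube with screw cap, 33 mm in diameter and 112 mm high, loose bystander to the right of the feeder; origin at the centre of its underside
- bottle: small screw-cap reagent bottle, 46 mm in diameter and 88 mm high, loose bystander to the right of the feeder; origin at the centre of its underside
- timer: white bench timer, 62 x 66 x 19 mm, loose bystander at the right front; origin at the centre of its underside
- pen: marker pen, 134 mm long and 12 mm thick, lying loose at the left front; origin at the centre of its underside
- crank_handle: the same handle; origin at the centre of its foot, 25 mm below its middle
- feeder: the tube feeder, fixed to the bench: a white gear case 84 x 84 mm under the wheel and, on its +y side, the bed (210 mm along x, reaching 188 mm in y) with the orange microtube rack and a thin steel outlet pipe, top 120 mm above the bench, at least 125 mm from the wheel axis. Origin on the bench under the wheel axis

How it is judged (in metres and radians):
On the way:
1. the wheel is about half-way round, with the handle being pushed by the robot (distance of handle_mid from where it was at the start of the episode above 0.085 m and value of joint wheel above 0.2 rad and contact force between any of the fingers, the arm and crank_handle above 0.3 N), for 0.1 s.
At the end, for the whole second after the job is handed in: the wheel has made one whole turn clockwise from where it started: its handle stands within 16 mm (15 degrees) of its place at the start, and the wheel is at rest (distance of handle_mid from where it was at the start of the episode below 0.016 m and value of joint wheel between 4.4 and 8.2 rad and velocity of joint wheel between -0.05 and 0.05 rad/s); the robot touches nothing.
It fails at once if the handle is gripped or shoved with more than 35 N (contact force between the fingers and crank_handle above 35 N).
It fails at once if a bystander is knocked, carried or lifted (moved more than 20 mm) (distance of any of tube_a, tube_b, bottle, timer, pen from where it was at the start of the episode above 0.02 m).
It also fails if it takes over 58 s, if anything falls off the work surface, if the arm or the gripper's body presses on something with over 40 N, if the wrist force passes 120 N, or if a joint passes its speed limit or range.

ROBOT

A 6-joint arm with a two-finger parallel gripper is mounted at the origin on a cart in front of the work surface, level with it; the furniture and walls round the work are solid. World frame = base frame: x ahead of the robot, y to its left, z up, the work surface at z = 0. Lengths are in mm, angles in rad, forces in N, time in s.
With the tool pointing down it reaches from about 275 to 1000 mm from the base axis. Payload 8.4 kg.
Tool frame: the origin (TCP) lies where the fingers leave the gripper's body, on its centre line; the fingertips stand 73 mm ahead of it and the grasp point (between the pads) lies 54 mm ahead of it (grip_point_offset is the distance from the TCP to the grasp point, in mm); z points along the fingers, y is the direction in which the jaws open and shut (so a half turn about z gives the same grasp; the last joint's range is limited). The gripper opens to 85 mm and grips with 20 to 120 N. Pads are 22 mm wide; open, the fingers measure 114 mm over their backs; the gripper's body (76 mm by 85 mm) begins 54 mm behind the grasp point. The pads swing forward as they close: fully open they stand 13 mm farther back than shut.
Start: joints at [-1.146, 0.353, 1.633, -0, 1.155, -0.002], TCP at [258.724, -568.938, 303.881] pointing down, gripper open.
Joint ranges: [-2.63, 2.63], [-0.92, 2.1], [0.06, 2.66], [-1.3, 4.44], [0, 2.69], [-3.02, 3.02]. Speed limits (rad/s): [2.22, 2.22, 2.79, 3.14, 3.14, 3.14].

INTERFACE

Orientations are given as [roll, pitch, yaw] about the fixed x, y, z axes, in that order (R = Rz(yaw) Ry(pitch) Rx(roll)).
In Python, from rig import sense, grab_frame, sign_off, grip_point_offset gives the robot as it stands. The module is installed in compiled form; this text tells all that it offers.
- The arm moves only by the tool drive_tool, never from a script. Its argument "targets" is one flat list of numbers, 7 for each row, row after row: the shift along the tool's x, y, z in m, then the turn, a rotation vector about the tool's x, y, z in rad, then the opening, from 0 (shut) to 1 (fully open). In form: [tx, ty, tz, wx, wy, wz, grip, tx, ty, tz, wx, wy, wz, grip, ...]. A call has 1 to 12 rows; each row is the pose to reach, as a shift and turn from the pose commanded when the call began, along the tool's axes at that moment; what a row does not reach only later rows make up. A row lasts 1/12 s, in which the tool goes at most 41.7 mm and 7.16 degrees, less where a joint would pass 70% of its speed; a pose out of reach is approached as far as the arm can. A call with a gripper value outside its range is refused whole. The fingers move at their own pace and stop on an object; "force" is the grip in N (left out, the last holds). Time passes only in rows, so rows that repeat a pose let the fingers close. It gives the time, the measured TCP pose, the force and the opening at its end, in the units of the state.
- sense(): the state, without advancing time (a new reading comes with each control period).
- grab_frame(name): name is "side" or "top" or "wrist"; returns a dict with "color" (400x640x3 uint8, blue, green, red), "vertical_fov" (degrees; the focal length in pixels is half the picture's height over the tangent of half this angle, whatever the lens; pixels are square), "cx", "cy" (the principal point, pixels), "k1" (the pictures are not rectified: a ray, as slopes to the right and down, at radius r is drawn at 1 + k1 r^2 times it, then the intrinsics apply), "world_from_camera" (4x4, takes a point from camera to world coordinates). Camera axes: x right, y down, z forward; pixel columns grow to the right and rows downward; lengths in mm; the calibration is good to about 2 mm. A picture is of the moment at which its call begins. There is no depth.
- sign_off(): hands the job in, once; it reports no verdict.
The state is a dict: "clock": time; "qpos": joint angles; "qvel": joint speeds; "joint_efforts": joint torques, N m; "eef_pos": TCP position; "tcp_rot": TCP orientation; "contact_force": force on the tool from outside, world axes, zero at the start; "wrist_torque": the same for the moment, N m; "opening": opening from 0.0 (shut) to 1.0 (fully open).
Only numpy, scipy, OpenCV 4.12 (cv2) and the standard library are available. Lean on these libraries where they do the work, as an engineer would, in place of code of your own. Each camera call takes 0.05 s, during which the arm holds its last target. There are 200 camera calls.

## Working session

There is one attempt and no reset: what is moved stays moved. The work goes in short steps, Python scripts to look and compute and a tool call to move; the robot and the scene stay as the last step left them, time stands still between calls to the robot, and variables do not carry over. Pictures are saved under pics/ and viewed, about 8 in all and at most 12, crops included, and the job is handed in when it is done.

Besides the shell and the picture viewer there is one more tool, called after "Request:" in YAML: its name, and indented under it one key for each argument. drive_tool: Moves the arm, as the interface text tells. Its arguments: {"type":"object","properties":{"targets":{"type":"array"},"force":{"type":"number"}},"required":["targets"]}

```bash
mkdir -p pics; cat > h.py <<'E'
import numpy as np,cv2
from rig import *
def save(n,f):
    d=grab_frame(n);cv2.imwrite('pics/'+f,d['color']);return d
def ray(d,u,v):
    f=200/np.tan(np.radians(d['vertical_fov'])/2)
    p=np.array([(u-d['cx'])/f,(v-d['cy'])/f]);q=p.copy()
    for _ in range(30): q=p/(1+d['k1']*(q@q))
    T=np.array(d['world_from_camera']);r=T[:3,:3]@np.array([q[0],q[1],1]);return T[:3,3],r
def onz(d,u,v,z):
    o,r=ray(d,u,v);return (o+r*(z-o[2])/r[2]).round(1)
def proj(d,P):
    f=200/np.tan(np.radians(d['vertical_fov'])/2);T=np.array(d['world_from_camera'])
    c=T[:3,:3].T@(np.array(P)-T[:3,3]);q=c[:2]/c[2];q=q*(1+d['k1']*(q@q));return q*f+[d['cx'],d['cy']]
E
python3 - <<'E'
from h import *
print(sense())
for n in('top','side'):
    d=save(n,n+'1.png');print(n,d['vertical_fov'],d['cx'],d['cy'],d['k1'],np.round(d['world_from_camera'],3).tolist())
E
```

```text
{'clock': 0.0, 'qpos': array([-1.14639651e+00,  3.53671720e-01,  1.63415980e+00,  2.32892759e-06,
        1.15522278e+00, -2.43087676e-03]), 'qvel': array([ 2.40503511e-04, -1.31024897e-03, -7.45172820e-04, -1.86012377e-03,
        2.41787087e-03,  8.60052717e-05]), 'joint_efforts': array([-7.11791381e-04, -6.05263138e+01, -3.42067194e+01, -2.36354573e-06,
        9.59174184e-03, -1.43004661e-05]), 'eef_pos': array([ 258.56289182, -568.57456474,  303.13591629]), 'tcp_rot': array([-3.14013102e+00, -5.68239250e-06,  4.26829750e-01]), 'contact_force': array([ 0.55007482,  0.01180959, -0.34889105]), 'wrist_torque': array([ 0.02892942,  0.00295819, -0.00998648]), 'opening': 1.003886887667915}
top 57.50636791710216 319.9587527173045 198.62581230293483 0.014985185573863607 [[0.109, -0.973, 0.205, 246.03], [-0.994, -0.107, 0.021, 198.324], [0.001, -0.206, -0.979, 1281.088], [0.0, 0.0, 0.0, 1.0]]
side 42.18364140794853 319.18663577922723 201.5153375418633 0.05920289925736405 [[-0.899, -0.267, 0.348, 37.191], [-0.439, 0.541, -0.717, 1139.354], [0.003, -0.797, -0.603, 908.899], [0.0, 0.0, 0.0, 1.0]]
```

View pics/top1.png

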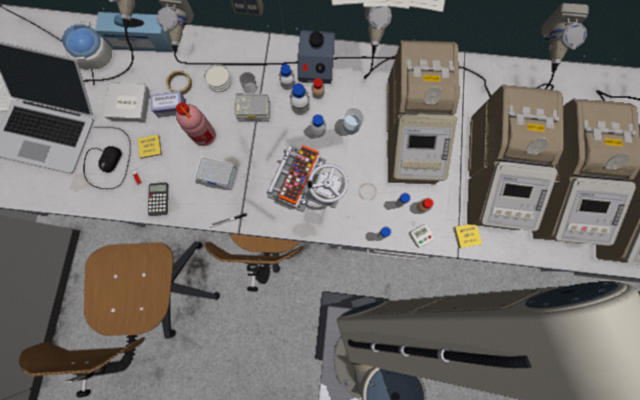

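View pics/side1.png

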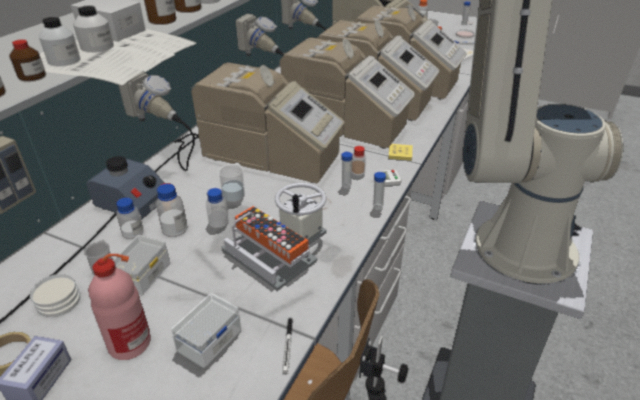

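The top view shows the wheel at about (327,184), with tubes at (404,200) and (384,232), bottle (427,205), timer (421,236) and pen (230,219). The side view shows the wheel at (300,197) with the black handle near (296,203). I'll zoom in on both.

```bash
python3 - <<'E'
from h import *
a=cv2.imread('pics/top1.png')[150:220,280:370];b=cv2.imread('pics/side1.png')[170:250,255:345]
z=lambda i:cv2.resize(i,(400,400*i.shape[0]//i.shape[1]),interpolation=cv2.INTER_CUBIC)
A,B=z(a),z(b);C=np.zeros((max(len(A),len(B)),800,3),np.uint8);C[:len(A),:400]=A;C[:len(B),400:]=B
cv2.imwrite('pics/z1.png',C)
d=grab_frame('top')
print('axis',onz(d,327,184,124))
for n,u,v,h in(('tA/B',404,199,112),('t',385,231,112),('bottle',428,203,88),('timer',421,236,19),('pen',230,219,6)):print(n,onz(d,u,v,h))
E
```

```text
axis [539.2 206.  124. ]
tA/B [519.5 -50.  112. ]
t [407.8   4.2 112. ]
bottle [ 520.3 -135.3   88. ]
timer [ 417.  -136.2   19. ]
pen [405.  533.6   6. ]
```

View pics/z1.png

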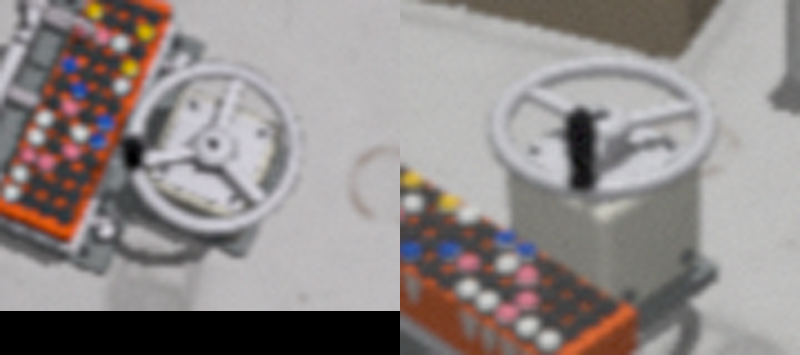

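Request:
drive_tool:
  targets: [0.2585,-0.277,-0.037,0,0,-1.144,0,0.2585,-0.277,-0.037,0,0,-1.144,0,0.2585,-0.277,-0.037,0,0,-1.144,0,0.2585,-0.277,-0.037,0,0,-1.144,0,0.2585,-0.277,-0.037,0,0,-1.144,0,0.2585,-0.277,-0.037,0,0,-1.144,0,0.2585,-0.277,-0.037,0,0,-1.144,0,0.2585,-0.277,-0.037,0,0,-1.144,0,0.2585,-0.277,-0.037,0,0,-1.144,0,0.2585,-0.277,-0.037,0,0,-1.144,0,0.2585,-0.277,-0.037,0,0,-1.144,0,0.2585,-0.277,-0.037,0,0,-1.144,0]
  force: 20

```text
clock: 1.15
eef_pos: [379.4, -209.9, 340.9]
tcp_rot: [3.142, 0.001, 1.571]
contact_force: [-0.3, -0.7, -0.4]
opening: 0.004
```

Request:
drive_tool:
  targets: [0.36,0.12,0,0,0,0,0,0.36,0.12,0,0,0,0,0,0.36,0.12,0,0,0,0,0,0.36,0.12,0,0,0,0,0,0.36,0.12,0,0,0,0,0,0.36,0.12,0,0,0,0,0,0.36,0.12,0,0,0,0,0,0.36,0.12,0,0,0,0,0,0.36,0.12,0,0,0,0,0,0.36,0.12,0,0,0,0,0,0.36,0.12,0,0,0,0,0,0.36,0.12,0,0,0,0,0]

```text
clock: 2.15
eef_pos: [499.6, 148.8, 340.1]
tcp_rot: [-3.14, 0.001, 1.569]
contact_force: [0.4, 0.6, -0.3]
opening: 0.001
```

```bash
python3 - <<'E'
from h import *
d=save('wrist','w1.png');print(np.round(d['world_from_camera'],3).tolist());print(sense()['eef_pos'],sense()['tcp_rot'],sense()['qpos'])
print(proj(d,[539,206,124]))
E
```

```text
[[1.0, -0.001, -0.002, 499.871], [-0.002, -0.95, -0.312, 227.888], [-0.001, 0.312, -0.95, 409.128], [0.0, 0.0, 0.0, 1.0]]
[499.39790861 148.34080281 340.30263586] [-3.14034977e+00  1.01854230e-03  1.56852460e+00] [ 2.86182011e-01  1.55519061e-01  1.81174303e+00 -6.74860930e-04
  1.17581192e+00  2.88714512e-01]
[356.04414018 128.23187549]
```

View pics/w1.png

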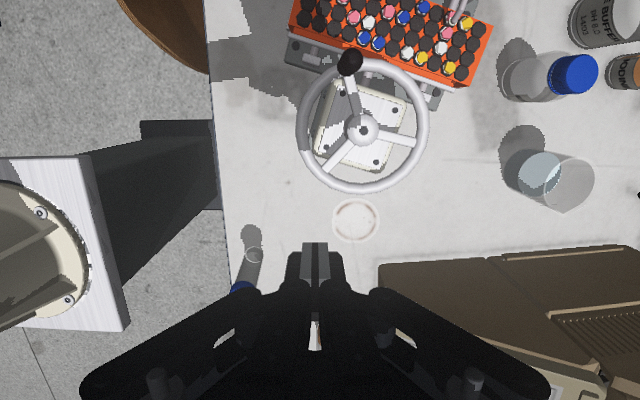

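The wrist view shows the wheel's hub at (364,130) and the handle's top at (351,62), pointing to the rack (+y). No bystander is near the circle of travel.

```bash
python3 - <<'E'
from h import *
d=grab_frame('wrist');im=d['color']
print('hub',onz(d,364,130,126))
m=(im.max(2)<45).astype(np.uint8);m[:40]=0;m[90:]=0;m[:,:335]=0;m[:,366:]=0
n,l,s,c=cv2.connectedComponentsWithStats(m);i=1+s[1:,4].argmax();print(s[i],c[i])
r=im[:,:].astype(int)
for p in((351,60),tuple(c[i])):print(p,onz(d,*p,168),onz(d,*p,155))
# rim outline at z~118..124: extreme left/right columns along hub row
for u,v in((297,127),(430,127),(363,194)):print('rim',onz(d,u,v,118))
C=np.array([539,206]);
E
```

```text
hub [546.2 204.1 126. ]
[338  48  25  27 402] [348.70149254  61.77363184]
(351, 60) [527.1 260.  168. ] [528.6 261.7 155. ]
(np.float64(348.7014925373134), np.float64(61.77363184079602)) [525.4 258.7 168. ] [526.8 260.4 155. ]
rim [482.1 206.4 118. ]
rim [612.5 206.6 118. ]
rim [549.7 138.  118. ]
```

Request:
drive_tool:
  targets: [0.04,-0.002,0,0,0,0,0,0.08,-0.004,0,0,0,0,0,0.1015,-0.0045,0.02,0,0,0,0,0.1015,-0.0045,0.05,0,0,0,0,0.1015,-0.0045,0.08,0,0,0,0,0.1015,-0.0045,0.105,0,0,0,0,0.1015,-0.0045,0.12,0,0,0,0,0.1015,-0.0045,0.127,0,0,0,0,0.1015,-0.0045,0.127,0,0,0,0]

```text
clock: 3.0
eef_pos: [494.5, 249.9, 212.6]
tcp_rot: [-3.139, 0.001, 1.569]
contact_force: [-0.1, 0.4, 0.2]
opening: 0.003
```

```bash
python3 - <<'E'
from h import *
s=sense();print(s['eef_pos'],s['tcp_rot'],s['contact_force'])
d=save('wrist','w2.png')
A=np.array([547,204]);p=s['eef_pos'][:2]-A
# world offsets from now for circle r=63, angles 136 -> down, 5 deg rows; printed in tool axes (x=world y, y=world x), per call relative to its start
prev=p
r=lambda a:63*np.array([np.cos(np.radians(a)),np.sin(np.radians(a))])
ang=[136,132,128]+list(range(123,-240,-5));
for i in range(0,len(ang),12):
    q=[];c=ang[i:i+12]
    for a in c: w=r(a)-prev; q+=[round(w[1]/1000,4),round(w[0]/1000,4)]
    print(c[0],c[-1],q); prev=r(c[-1])
E
```

```text
[494.45850608 249.94466906 212.6304463 ] [-3.13924472e+00  1.40144178e-03  1.56875390e+00] [-0.10423724  0.38489     0.21364476]
136 83 [np.float64(-0.0022), np.float64(0.0072), np.float64(0.0009), np.float64(0.0104), np.float64(0.0037), np.float64(0.0138), np.float64(0.0069), np.float64(0.0182), np.float64(0.0097), np.float64(0.023), np.float64(0.012), np.float64(0.0279), np.float64(0.014), np.float64(0.0331), np.float64(0.0154), np.float64(0.0384), np.float64(0.0164), np.float64(0.0438), np.float64(0.017), np.float64(0.0492), np.float64(0.017), np.float64(0.0547), np.float64(0.0166), np.float64(0.0602)]
78 23 [np.float64(-0.0009), np.float64(0.0054), np.float64(-0.0023), np.float64(0.0107), np.float64(-0.0041), np.float64(0.0159), np.float64(-0.0064), np.float64(0.0209), np.float64(-0.0091), np.float64(0.0257), np.float64(-0.0122), np.float64(0.0302), np.float64(-0.0157), np.float64(0.0345), np.float64(-0.0196), np.float64(0.0384), np.float64(-0.0237), np.float64(0.042), np.float64(-0.0282), np.float64(0.0452), np.float64(-0.033), np.float64(0.0479), np.float64(-0.0379), np.float64
[... 1484 characters left out ...]
t64(0.0379), np.float64(-0.0503)]
-162 -217 [np.float64(0.0051), np.float64(-0.0019), np.float64(0.0104), np.float64(-0.0034), np.float64(0.0158), np.float64(-0.0044), np.float64(0.0213), np.float64(-0.0049), np.float64(0.0268), np.float64(-0.005), np.float64(0.0323), np.float64(-0.0045), np.float64(0.0377), np.float64(-0.0036), np.float64(0.043), np.float64(-0.0023), np.float64(0.0482), np.float64(-0.0004), np.float64(0.0532), np.float64(0.0019), np.float64(0.058), np.float64(0.0046), np.float64(0.0625), np.float64(0.0077)]
-222 -237 [np.float64(0.0042), np.float64(0.0035), np.float64(0.0082), np.float64(0.0073), np.float64(0.0117), np.float64(0.0115), np.float64(0.0149), np.float64(0.016)]
```

View pics/w2.png

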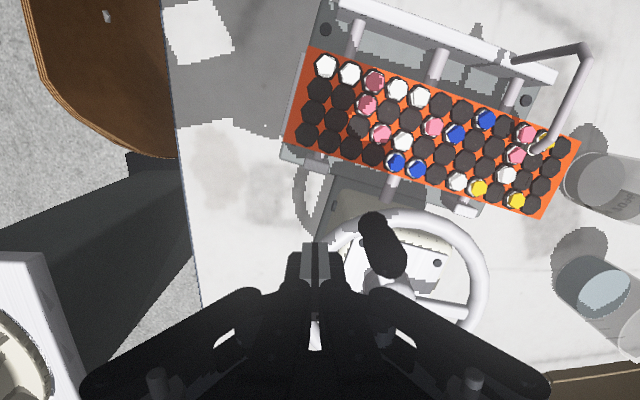

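The wrist view shows the closed fingertips at (316,245), and the handle free to their right, foot at (372,222) and top at (388,265). I'll start pushing along the circle.

Request:
drive_tool:
  targets: [-0.0022,0.0072,0,0,0,0,0,0.0009,0.0104,0,0,0,0,0,0.0037,0.0138,0,0,0,0,0,0.0069,0.0182,0,0,0,0,0,0.0097,0.023,0,0,0,0,0,0.012,0.0279,0,0,0,0,0,0.014,0.0331,0,0,0,0,0,0.0154,0.0384,0,0,0,0,0,0.0164,0.0438,0,0,0,0,0,0.017,0.0492,0,0,0,0,0,0.017,0.0547,0,0,0,0,0,0.0166,0.0602,0,0,0,0,0]

```text
clock: 4.05
eef_pos: [555.6, 268.5, 213.8]
tcp_rot: [3.142, -0.0, 1.571]
contact_force: [-2.6, 0.9, 0.0]
opening: 0.002
```

```bash
python3 - <<'E'
from h import *
s=sense();print(s['eef_pos'],s['contact_force'])
d=save('wrist','w3.png')
E
```

```text
[555.64151784 268.45641591 213.81204207] [-2.63304962  0.92830993  0.02404714]
```

View pics/w3.png

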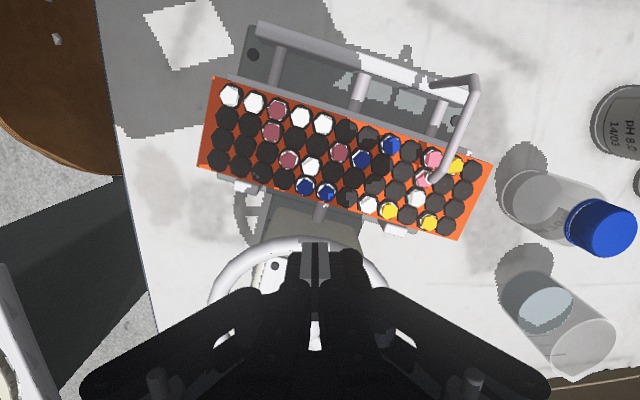

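The picture shows the handle pressed against the right side of the fingers at (352,262), with 2.7 N on it. I'll carry on round.

Request:
drive_tool:
  targets: [-0.0009,0.0054,0,0,0,0,0,-0.0023,0.0107,0,0,0,0,0,-0.0041,0.0159,0,0,0,0,0,-0.0064,0.0209,0,0,0,0,0,-0.0091,0.0257,0,0,0,0,0,-0.0122,0.0302,0,0,0,0,0,-0.0157,0.0345,0,0,0,0,0,-0.0196,0.0384,0,0,0,0,0,-0.0237,0.042,0,0,0,0,0,-0.0282,0.0452,0,0,0,0,0,-0.033,0.0479,0,0,0,0,0,-0.0379,0.0503,0,0,0,0,0]

```text
clock: 5.1
eef_pos: [605.7, 229.9, 213.9]
tcp_rot: [3.141, -0.0, 1.571]
contact_force: [-0.5, 3.1, -0.3]
opening: 0.001
```

Request:
drive_tool:
  targets: [-0.0051,0.0019,0,0,0,0,0,-0.0104,0.0034,0,0,0,0,0,-0.0158,0.0044,0,0,0,0,0,-0.0213,0.0049,0,0,0,0,0,-0.0268,0.005,0,0,0,0,0,-0.0323,0.0045,0,0,0,0,0,-0.0377,0.0036,0,0,0,0,0,-0.043,0.0023,0,0,0,0,0,-0.0482,0.0004,0,0,0,0,0,-0.0532,-0.0019,0,0,0,0,0,-0.058,-0.0046,0,0,0,0,0,-0.0625,-0.0077,0,0,0,0,0]

```text
clock: 6.1
eef_pos: [597.5, 167.5, 213.9]
tcp_rot: [3.141, -0.0, 1.571]
contact_force: [1.1, 2.7, 1.2]
opening: 0.001
```

```bash
python3 - <<'E'
from h import *
s=sense();print(s['eef_pos'],s['contact_force'],s['qpos'])
d=save('wrist','w4.png')
E
```

```text
[597.45078974 167.48452331 213.9362586 ] [1.12087271 2.66434016 1.19917021] [ 2.70902284e-01  4.40746599e-01  1.72045458e+00 -9.12731752e-06
  9.80150900e-01  2.70881921e-01]
```

View pics/w4.png

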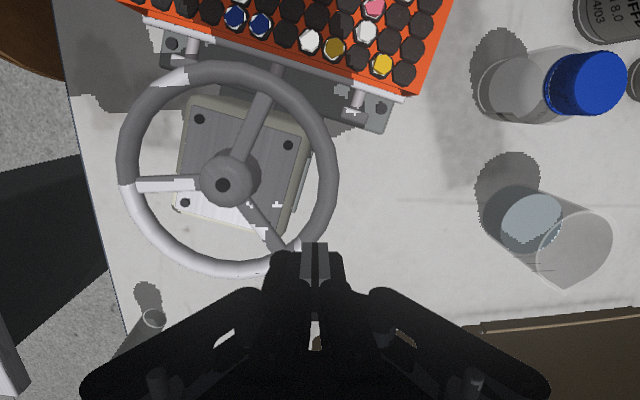

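The spoke with the handle ends by the fingers at (285,248) and the force is steady at about 3 N. On to the next calls.

Request:
drive_tool:
  targets: [-0.0042,-0.0035,0,0,0,0,0,-0.0082,-0.0073,0,0,0,0,0,-0.0117,-0.0115,0,0,0,0,0,-0.0149,-0.016,0,0,0,0,0,-0.0177,-0.0207,0,0,0,0,0,-0.0201,-0.0257,0,0,0,0,0,-0.022,-0.0308,0,0,0,0,0,-0.0235,-0.0361,0,0,0,0,0,-0.0245,-0.0415,0,0,0,0,0,-0.025,-0.047,0,0,0,0,0,-0.025,-0.0525,0,0,0,0,0,-0.0246,-0.058,0,0,0,0,0]

```text
clock: 7.15
eef_pos: [539.2, 143.3, 213.9]
tcp_rot: [3.141, 0.0, 1.571]
contact_force: [3.3, 0.2, -0.2]
opening: 0.001
```

Request:
drive_tool:
  targets: [0.0009,-0.0054,0,0,0,0,0,0.0023,-0.0107,0,0,0,0,0,0.0041,-0.0159,0,0,0,0,0,0.0064,-0.0209,0,0,0,0,0,0.0091,-0.0257,0,0,0,0,0,0.0122,-0.0302,0,0,0,0,0,0.0157,-0.0345,0,0,0,0,0,0.0196,-0.0384,0,0,0,0,0,0.0237,-0.042,0,0,0,0,0,0.0282,-0.0452,0,0,0,0,0,0.033,-0.0479,0,0,0,0,0,0.0379,-0.0503,0,0,0,0,0]

```text
clock: 8.15
eef_pos: [488.9, 181.6, 213.8]
tcp_rot: [-3.141, 0.0, 1.571]
contact_force: [0.9, -3.4, -0.1]
opening: 0.003
```

```bash
python3 - <<'E'
from h import *
s=sense();print(s['eef_pos'],s['contact_force'],s['qpos'])
d=save('wrist','w5.png')
E
```

```text
[488.89782141 181.64699068 213.80307113] [ 0.89852737 -3.4361217  -0.08427018] [ 3.52877204e-01  3.03792376e-01  1.93522861e+00 -3.94281820e-05
  9.03064554e-01  3.52830077e-01]
```

View pics/w5.png

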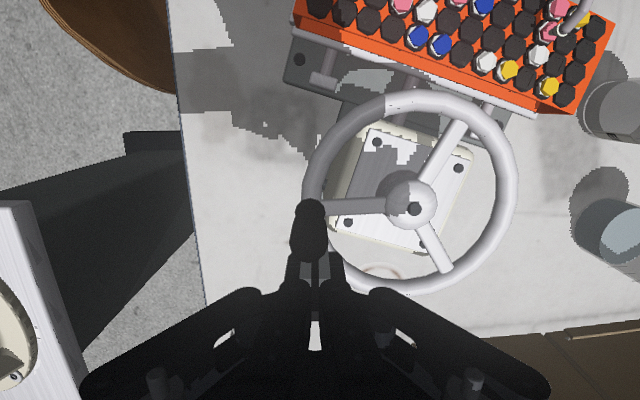

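The handle's foot is at (310,206), with its spoke pointing to −x, so about 70° is left. I'll make the next 55°, then measure.

Request:
drive_tool:
  targets: [0.0051,-0.0019,0,0,0,0,0,0.0104,-0.0034,0,0,0,0,0,0.0158,-0.0044,0,0,0,0,0,0.0213,-0.0049,0,0,0,0,0,0.0268,-0.005,0,0,0,0,0,0.0323,-0.0045,0,0,0,0,0,0.0377,-0.0036,0,0,0,0,0,0.043,-0.0023,0,0,0,0,0,0.0482,-0.0004,0,0,0,0,0,0.0532,0.0019,0,0,0,0,0,0.058,0.0046,0,0,0,0,0,0.0625,0.0077,0,0,0,0,0]

```text
clock: 9.2
eef_pos: [497.2, 244.2, 213.8]
tcp_rot: [-3.141, 0.0, 1.571]
contact_force: [-0.9, -1.7, 0.0]
opening: -0.0
```

```bash
python3 - <<'E'
from h import *
s=sense();print(s['eef_pos'],s['contact_force'])
d=save('wrist','w6.png');im=d['color']
print('expected now: target top/foot',proj(d,[528,261,168]),proj(d,[528,261,124]),'axis',proj(d,[547,204,128]))
cv2.imwrite('pics/w6c.png',cv2.resize(im[120:320,220:480],None,fx=3,fy=3)[:600,:780])
E
```

```text
[497.23187387 244.19777169 213.79308119] [-0.91343358 -1.69050164  0.02198161]
expected now: target top/foot [384.23403023 252.64589455] [367.3232186  216.35338667] axis [392.72539414 301.83944219]
```

View pics/w6c.png

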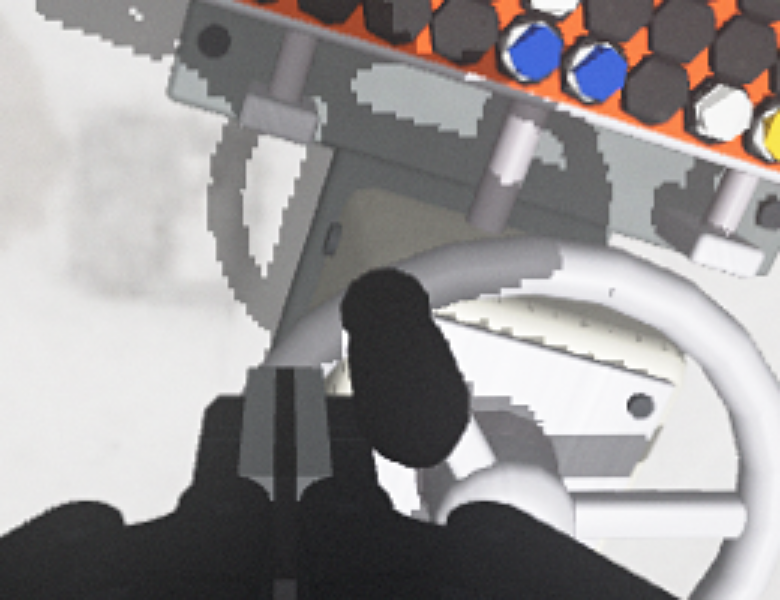

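The crop shows the handle's foot at about (349,220), touching the right finger. I'll compare it with the start picture.

```bash
python3 - <<'E'
from h import *
d=grab_frame('wrist');sh=np.array([494.46-497.23,249.94-244.2])
A=np.array([547,204])
an=lambda p:np.degrees(np.arctan2(p[1]-204,p[0]-547)).round(1)
def blob(f,box):
    im=cv2.imread('pics/'+f);x0,x1,y0,y1=box;m=np.zeros(im.shape[:2],np.uint8);m[y0:y1,x0:x1]=(im[y0:y1,x0:x1].max(2)<45)
    n,l,s,c=cv2.connectedComponentsWithStats(m);i=1+s[1:,4].argmax();ys,xs=np.where(l==i);t=ys.min();w=xs[(ys>t+10)&(ys<t+14)];return (w.min()+w.max())/2,t+12
for f,b,s in(('w2.png',(350,420,205,285),sh),('w6.png',(332,390,200,280),0)):
    u,v=blob(f,b);p=onz(d,u,v,124)[:2]+s;print(f,u,v,p,np.hypot(*(p-A)),an(p))
r=lambda a:63*np.array([np.cos(np.radians(a)),np.sin(np.radians(a))])
for a in(138,134,130,128,126,124,122):print(a,((r(a)-r(143))/1000).round(4)[::-1])
E
```

```text
Traceback (most recent call last):
ValueError: zero-size array to reduction operation minimum which has no identity
```

```bash
python3 - <<'E'
from h import *
d=grab_frame('wrist');sh=np.array([494.46-497.23,249.94-244.2])
an=lambda p:np.degrees(np.arctan2(p[1]-204,p[0]-547)).round(1)
for f,b in(('w2.png',(350,420,205,285)),('w6.png',(332,390,200,280))):
    x0,x1,y0,y1=b;im=cv2.imread('pics/'+f)
    for y in range(y0,y0+40,5):
        w=np.where(im[y,x0:x1].max(1)<60)[0]+x0;print(f,y,(w.min(),w.max(),len(w)) if len(w) else None)
for f,u,v,s in(('start',372,223,sh),('now',349,220,0)):
    p=onz(d,u,v,124)[:2]+s;print(f,p,np.hypot(p[0]-547,p[1]-204),an(p))
r=lambda a:63*np.array([np.cos(np.radians(a)),np.sin(np.radians(a))])
for a in(138,134,130,128,126,124,122):print(a,((r(a)-r(143))/1000).round(4)[::-1])
E
```

```text
w2.png 205 None
w2.png 210 None
w2.png 215 (np.int64(363), np.int64(382), 20)
w2.png 220 (np.int64(360), np.int64(385), 26)
w2.png 225 (np.int64(358), np.int64(386), 29)
w2.png 230 (np.int64(359), np.int64(391), 33)
w2.png 235 (np.int64(362), np.int64(394), 33)
w2.png 240 (np.int64(363), np.int64(397), 35)
w6.png 200 None
w6.png 205 None
w6.png 210 (np.int64(344), np.int64(351), 8)
w6.png 215 (np.int64(337), np.int64(359), 23)
w6.png 220 (np.int64(334), np.int64(362), 29)
w6.png 225 (np.int64(334), np.int64(362), 29)
w6.png 230 (np.int64(336), np.int64(366), 31)
w6.png 235 (np.int64(336), np.int64(368), 33)
start [528.83 263.04] 61.77273265770266 107.1
now [517.9 259.2] 62.40072114967903 117.8
138 [0.0042 0.0035]
134 [0.0074 0.0066]
130 [0.0103 0.0098]
128 [0.0117 0.0115]
126 [0.0131 0.0133]
124 [0.0143 0.0151]
122 [0.0155 0.0169]
```

The start angle was 107° and it is now 118°. About 10.5 mm of +x push is left, then I back off and rise.

Request:
drive_tool:
  targets: [0.003,0.0025,0,0,0,0,0,0.006,0.005,0,0,0,0,0,0.0085,0.0075,0,0,0,0,0,0.011,0.0105,0,0,0,0,0,0.011,0.0105,0,0,0,0,0,0.011,0.0105,0,0,0,0,0,0.011,0.0,0,0,0,0,0,0.0058,-0.0025,0,0,0,0,0,0.0058,-0.0025,0,0,0,0,0]

```text
clock: 10.1
eef_pos: [493.3, 248.7, 213.8]
tcp_rot: [-3.141, 0.001, 1.571]
contact_force: [0.8, -0.3, -0.6]
opening: -0.002
```

```bash
python3 - <<'E'
from h import *
s=sense();print(s['eef_pos'],s['contact_force'],s['clock'])
d=save('wrist','w7.png');im=d['color']
for y in range(205,245,5):
    w=np.where(im[y,345:420].max(1)<60)[0]+345;print(y,(w.min(),w.max(),len(w)) if len(w) else None)
a=cv2.imread('pics/w2.png')[180:290,280:480];b=im[180:290,280:480]
cv2.imwrite('pics/cmp.png',cv2.resize(np.hstack([a,b]),None,fx=2,fy=2))
E
```

```text
[493.28769917 248.7141199  213.76767507] [ 0.81323512 -0.28696426 -0.60074177] 10.1
205 None
210 (np.int64(371), np.int64(386), 16)
215 (np.int64(366), np.int64(391), 26)
220 (np.int64(364), np.int64(392), 29)
225 (np.int64(365), np.int64(397), 33)
230 (np.int64(367), np.int64(402), 36)
235 (np.int64(370), np.int64(405), 35)
240 (np.int64(360), np.int64(409), 39)
```

View pics/cmp.png

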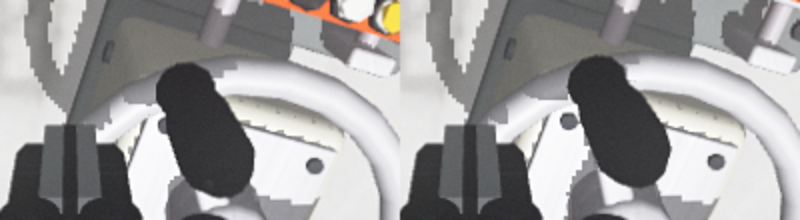

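The comparison with the start view shows the handle about 5 px (3 mm, 2.5°) past its starting place, well inside 16 mm. I'll rise clear and check.

Request:
drive_tool:
  targets: [0,-0.003,-0.02,0,0,0,0,0,-0.003,-0.05,0,0,0,0,0,-0.003,-0.08,0,0,0,0,0,-0.003,-0.11,0,0,0,0,-0.03,0.0,-0.127,0,0,0,0,-0.06,0.003,-0.127,0,0,0,0,-0.09,0.005,-0.127,0,0,0,0,-0.1,0.006,-0.127,0,0,0,0,-0.1,0.006,-0.127,0,0,0,0,-0.1,0.006,-0.127,0,0,0,0]

```text
clock: 10.98
eef_pos: [500.7, 149.4, 341.0]
tcp_rot: [3.141, -0.001, 1.569]
contact_force: [-0.1, 0.2, 0.1]
opening: -0.001
```

```bash
python3 - <<'E'
from h import *
s=sense();print(s['eef_pos'],s['contact_force'],s['clock'])
d=save('wrist','w8.png');t=save('top','top2.png')
a=cv2.imread('pics/w1.png')[20:320,200:500];b=d['color'][20:320,200:500]
im=np.hstack([a,b]);T=np.hstack([cv2.imread('pics/top1.png')[150:260,210:460],t['color'][150:260,210:460]])
T=cv2.resize(T,(600,132*1));cv2.imwrite('pics/fin.png',np.vstack([im,T]))
m=(d['color'].max(2)<45).astype(np.uint8);m[:40]=0;m[90:]=0;m[:,:335]=0;m[:,372:]=0
n,l,st,c=cv2.connectedComponentsWithStats(m);i=1+st[1:,4].argmax();print(st[i],c[i],onz(d,*c[i],155))
E
```

```text
[500.67427544 149.43122579 340.97030132] [-0.13007973  0.1796598   0.13716234] 10.9833
[338  49  26  28 349] [349.03151862  63.07163324] [528.7 260.9 155. ]
```

View pics/fin.png

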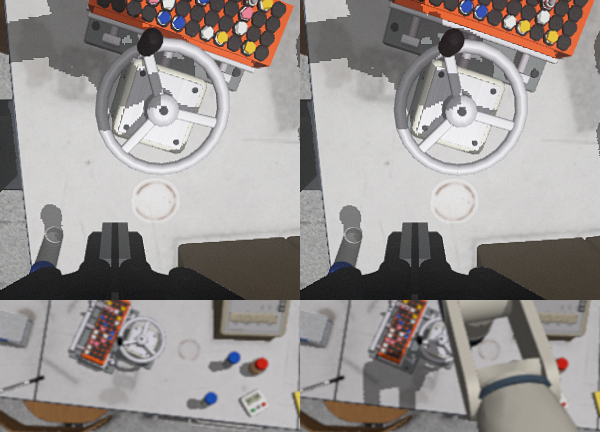

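The handle is back at (528.7, 260.9), against (526.8, 260.4) at the start. The rack has moved on and the arm is clear.

```bash
python3 -c "
from rig import *
print(sign_off())"
```

```text
the job is handed in; nothing more can be done
None
```

I turned the wheel one full turn clockwise with the outside of the closed fingers, then backed off, rose clear and handed the job in after about 11 s of robot time.

- **Handle position:** the last picture puts the handle about 2 mm from where it started, and the close view just before I rose put it about 3 mm past. The limit is 16 mm.
- **Pushing force:** the wrist readings I took during the push, one per call, were about 2 to 3.5 N. The final reading was near 0.
- **Bystanders:** nothing near the fingers' path was touched. I compared the pen and tube_a before and after and saw no shift. The raised arm hid tube_b, the timer and most of the bottle in the final top view, so those three were not rechecked, but the fingers never came near them.
- **Not measured:** I had no direct reading of the wheel's angle. The full turn rests on following the handle round in the pictures and on the rack having moved away from the wheel.

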